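# Open the bench cupboard's pair of doors for defrosting

## Task

Stand both doors of the white bench cupboard wide open, about square to its front or further, so that it can defrost. The left-hand door is held by a bolt in its meeting edge: open the right-hand door first, then push the bolt's thumb lug down until you feel it stop, without forcing it, and only then swing the left-hand door open. Leave the things in, on and around the cupboard where they are.

Things in the scene. Friction and masses are not known exactly. Their poses are not given: they have to be found in the camera images.
- cupboard: Low white bench cupboard, fixed, 180 deep, 320 wide, roof 192 mm up. Origin: centre of its underside; own x runs from doors to back, y to the left seen from the robot. Two upright grey doors, 30 mm thick, tops 190 mm up, stand before its front plane (own x = -90 mm); the 24 mm gap between them (own y -2 to +22 mm) is hidden by a steel strip, over its front and top, that swings with the right door.
- active_door (a joint): Angle of the right-hand, active door (156 mm wide, hinged at its right edge): 0 shut, grows as it swings out towards the robot (anticlockwise seen from above), stop at 1.8 rad. Nothing latches it; its hinge is a little stiff (about 2 N at the handle) and it stays where it is left.
- passive_door (a joint): Angle of the left-hand, passive door (136 mm wide, hinged at its left edge): 0 shut, grows as it swings out (clockwise from above), stop at 1.8 rad; same stiff hinge. Held shut by a 12 mm steel bolt rod that stands up out of its top into a strike bracket on the roof.
- strike_top (a point): Top centre of the fixed steel strike bracket over the left door, 18 mm above the roof, 36 mm wide along the front, reaching 31 mm forward of the front plane; its near side is 16 mm from the left door's meeting edge. The bolt rod stands at most level with it.
- lug_zone (a point): Where the bolt's steel thumb lug is to be felt for: on the left door's meeting edge, 21 mm below the door's top, mid thickness (moves with door, not with lug). The lug, 18 mm along the thickness and 12 mm high, stands 20 mm out of the edge into the gap; its top is found 6 to 36 mm below the door's top. It can be got at from above only once the right door is open.
- lug_stop_zone (a point): On the same edge, 37 mm below the door's top. Pushed down, the lug draws the bolt (drags about 4 N, stays where left) to a hard stop, 13 to 19 mm lower, lug top then 25 to 49 mm below the door's top. The clamping height differs, so no fixed depth or travel serves: the bolt is free only in the last 2 mm before the stop. The push rises sharply there; over 40 N is forcing it.
- active_handle (a point): On the axis of the right door's handle, 25 mm below the door's top; moves with the door. The handle is an upright round steel bar, 12 mm thick, 114 mm long, its axis 36 mm before the door's face and 34 mm from the meeting edge, its top end 2 mm below the door's top; the upper of two stand-offs is 40 mm below the door's top.
- passive_handle (a point): The like point on the left door's handle, which is the mirror image of the other.
- active_hinge (a point): On the right door's upright hinge axis, level with the door's top edge (190 mm above the table).
- passive_hinge (a point): On the left door's upright hinge axis, level with the door's top edge.
- passive_edge (a point): Top of the left door's meeting edge, in the middle of its thickness, 190 mm above the table; moves with the door. The lug stands out of the edge straight below it, away from the left hinge.
- cryo_inside: Bystander: white card box 104 x 104 x 52 mm inside the cupboard; origin at the centre of its underside.
- amber_inside: Bystander: brown bottle, 50 mm wide, 89 mm high, inside the cupboard; origin under its centre.
- dish_on_top: Bystander: round dish, 60 mm wide, 15 mm high, on the rear of the roof; origin under its centre.
- tape_on_top: Bystander: roll of tape, 76 mm wide, 19 mm high, on the rear of the roof; origin under its centre.
- beaker_by: Bystander: small beaker, 56 mm wide, 69 mm high, right of the cupboard; origin under its centre.
- jar_by: Bystander: wide jar, 67 mm wide, 66 mm high, at the right; origin under its centre.

How it is judged:
On the way, in this order (a step that is already met when the one before it is completed fails the run):
1. the right-hand (active) door stands open by at least 60 degrees while the left-hand one is still shut (value of joint active_door above 1.05 rad and value of joint passive_door below 0.06 rad), for 0.2 s.
2. the left-hand (passive) door, its bolt drawn, has come out past 17 degrees (value of joint passive_door above 0.3 rad), for 0.1 s.
At the end, for the whole second after the job is handed in: Both doors stand at rest, each open by more than 1.3 rad (75 degrees), and the bystanders have not been moved by more than 30 mm (value of joint each of active_door, passive_door above 1.3 rad and velocity of joint active_door between -0.05 and 0.05 rad/s and velocity of joint passive_door between -0.05 and 0.05 rad/s); the robot touches nothing.
It fails at once if the bolt's lug was forced (more than 40 N) (contact force between anything else and bolt_lug above 40 N).
It fails at once if a thing in, on or around the cupboard was moved by more than 30 mm (distance of any of cryo_inside, amber_inside, dish_on_top, tape_on_top, beaker_by, jar_by from where it was at the start of the episode above 0.03 m).
It also fails if it takes over 72 s, if anything falls off the work surface, if the arm or the gripper's body presses on something with over 40 N, if the wrist force passes 120 N, or if a joint passes its speed limit or range.

## Robot

A 6-joint arm with a two-finger parallel gripper is mounted at the origin on a cart in front of the work surface, level with it; the furniture and walls round the work are solid. World frame = base frame: x ahead of the robot, y to its left, z up, the work surface at z = 0. Lengths are in m, angles in rad, forces in N, time in s.
With the tool pointing down it reaches from about 0.35 to 0.875 m from the base axis. Payload 4.2 kg.
Tool frame: the origin (TCP) lies at the very end of the fingers, on their centre line; the grasp point (between the pads) lies 19 mm behind it; z points along the fingers, y is the line along which they close (so a half turn about z gives the same grasp; the last joint's range is limited). The gripper opens to 85 mm and grips with 20 to 120 N. Pads are 22 mm wide; open, the fingers measure 114 mm over their backs; the gripper's body (76 mm by 85 mm) begins 54 mm behind the grasp point. The pads swing forward as they close: fully open they stand 13 mm farther back than shut.
Start: joints at [-1.004, 0.385, 0.008, 0, -1.194, -0.259], TCP at [0.189, -0.596, 0.203] pointing down, gripper open.
Joint ranges: [-3.14, 3.14], [-1.21, 2.06], [-1.07, 1.41], [-3.16, 2.05], [-2.99, -0.16], [-3.1, 3.1]. Speed limits (rad/s): [2.79, 2.79, 3.14, 3.14, 3.14, 3.14].

## Interface

Orientations are given as a unit quaternion [w, x, y, z].
In Python, from bench import telemetry, eyes, robot gives the robot as it stands. The module is installed in compiled form; this text tells all that it offers.
- The arm moves only by the tool send_rows, never from a script. Its argument "plan" is a list of rows, each an object with "delta_pos": the shift along the tool's x, y, z normalised to -1 to 1, where 1 is 1000 mm, a list of three; "spin": the turn about the tool's z normalised to -1 to 1, where 1 is 180 degrees; "hand": the closure, from -1 (fully open) to 1 (shut). In form: [{"delta_pos": [dx, dy, dz], "spin": spin, "hand": hand}, ...]. A call has 1 to 5 rows; each row shifts and turns the commanded pose from where the row before left it, along the tool's axes as they then stand; what a row does not reach is not made up. A row lasts 1/12 s, in which the tool goes at most 41.7 mm and 7.16 degrees, less where a joint would pass 70% of its speed; a pose out of reach is approached as far as the arm can. A call with a number of a shift or a turn outside -1 to 1 is refused whole. A call with a gripper value outside its range is refused whole. The fingers move at their own pace and stop on an object; "newtons" is the grip in N (left out, the last holds). Time passes only in rows, so rows that do not move let the fingers close. It gives the time, the measured TCP pose, the force, the opening and the grip force at its end, in the units of the state.
- telemetry.observe(): the state, without advancing time (a new reading comes with each control period).
- eyes.get_image(name): name is "scene" or "side" or "wrist"; returns the picture (400x640x3 uint8, red, green, blue); there is no depth.
- eyes.camera_model(name): a dict with "K" (3x3 intrinsics, pixels), "origin" and "orientation" of the camera in the world; the wrist camera has in their place "mount" (4x4, takes a point from camera to tool coordinates, whose origin is the TCP and whose axes are the flange's). Camera axes: x right, y up, looking along -z (the intrinsics and any distortion apply to the point x, -y, -z); pixel columns grow to the right and rows downward; lengths in m; the calibration is good to about 2 mm. The wrist camera is an equidistant fisheye: a pixel r from the principal point sees the ray r / f radians off the axis. A picture is of the moment at which its call begins: read the wrist's pose just before it. camera_model takes no time and is no camera call.
- robot.job_done(): hands the job in; it is judged then, once.
The state is a dict: "clock": time; "joints": joint angles; "qd": joint speeds; "joint_efforts": joint torques, N m; "position": TCP position; "tool_rot": TCP orientation; "wrist_force": force on the tool from outside, world axes, zero at the start; "wrist_torque": the same for the moment, N m; "width": opening from 0.0 (shut) to 1.0 (fully open); "grasp_force": force on a finger pad.
Only numpy, scipy, OpenCV 4.12 (cv2) and the standard library are available. Lean on these libraries where they do the work, as an engineer would, in place of code of your own. Each camera call takes 0.05 s, during which the arm holds its last target. There are 200 camera calls.

## Working session

There is one attempt and no reset: what is moved stays moved. The work goes in short steps, Python scripts to look and compute and a tool call to move; the robot and the scene stay as the last step left them, time stands still between calls to the robot, and variables do not carry over. Pictures are saved under pics/ and viewed, at most 10 in all, crops included, and the job is handed in when it is done.

Besides the shell and the picture viewer there is one more tool, called after "Request:" as name(argument=value, ...) on one line, values as JSON. send_rows: Moves the arm, as the interface text tells. Scaled input: -1 to 1 covers 1000 mm each way for a shift and 180 degrees each way for a turn. Its arguments: {"type":"object","properties":{"plan":{"type":"array"},"newtons":{"type":"number"}},"required":["plan"]}

```bash
mkdir -p pics; python3 - <<'E'
from bench import telemetry, eyes, robot
import cv2,numpy as np
s=telemetry.observe();print({k:np.round(v,3).tolist() for k,v in s.items()})
for n in ["scene","side","wrist"]:
    im=eyes.get_image(n);cv2.imwrite(f"pics/{n}0.png",im[:,:,::-1]);
    m=eyes.camera_model(n);print(n,{k:np.round(v,4).tolist() if not isinstance(v,str) else v for k,v in m.items()})
E
```

```text
{'clock': 0.0, 'joints': [-1.004, 0.386, 0.007, -0.0, -1.194, -0.259], 'qd': [-0.0, -0.001, -0.001, -0.0, 0.002, 0.0], 'joint_efforts': [-0.001, -39.229, 18.84, 4.186, -0.005, -0.0], 'position': [0.189, -0.595, 0.202], 'tool_rot': [-0.0, -0.153, 0.988, 0.001], 'wrist_force': [-0.473, 0.357, 0.125], 'wrist_torque': [0.012, -0.04, 0.012], 'grasp_force': 0.0, 'width': 0.995}
scene {'K': [[367.8896, 0.0, 317.4739], [0.0, 367.8896, 206.6682], [0.0, 0.0, 1.0]], 'origin': [0.4014, 0.8776, 0.5851], 'orientation': [-0.0832, -0.051, 0.5261, 0.8448]}
side {'K': [[509.5229, 0.0, 318.5519], [0.0, 509.5229, 196.5115], [0.0, 0.0, 1.0]], 'origin': [0.3193, 0.6495, 1.1743], 'orientation': [-0.1963, -0.0577, 0.2802, 0.9379]}
wrist {'K': [[309.7069, 0.0, 316.1707], [0.0, 309.7069, 197.91], [0.0, 0.0, 1.0]], 'mount': [[-0.0014, 0.9641, 0.2654, 0.0672], [1.0, 0.0015, -0.0001, 0.0007], [-0.0005, 0.2654, -0.9641, -0.1716], [0.0, 0.0, 0.0, 1.0]]}
```

View pics/scene0.png

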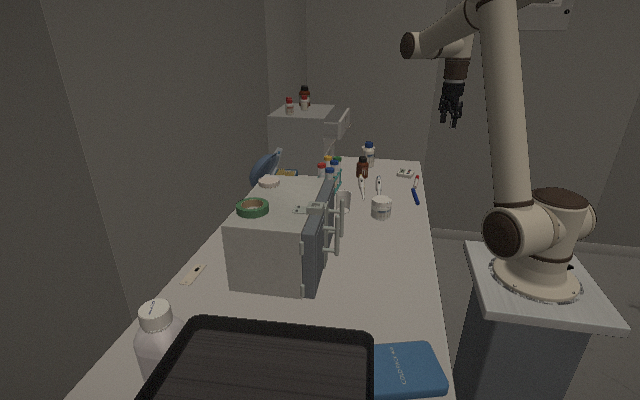

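View pics/side0.png

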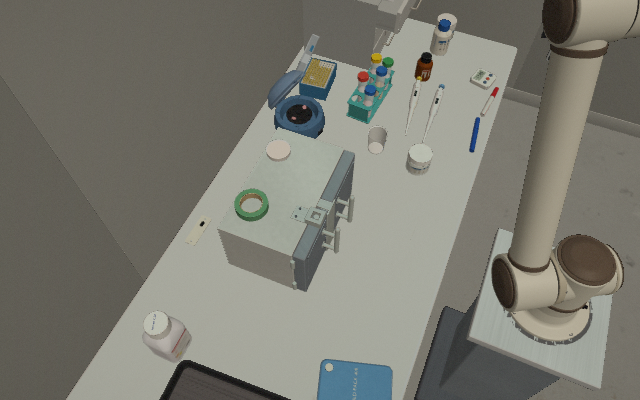

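The side view shows the cupboard roof at about (285,190), the door tops running from (300,265) to (350,155), and the bars at (337,238) and (350,208). Beaker is at (376,140), jar at (420,158). I'll enlarge it.

```bash
python3 - <<'E'
import cv2
im=cv2.imread("pics/side0.png")[130:300,210:380]
cv2.imwrite("pics/sc.png",cv2.resize(im,None,fx=3.5,fy=3.5,interpolation=cv2.INTER_CUBIC))
E
```

```text
(no output)
```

View pics/sc.png

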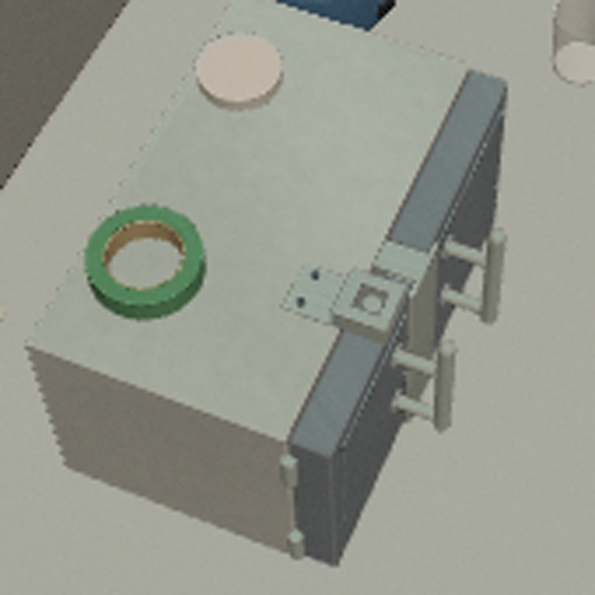

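The crop shows the door-top corners at (470,72), (506,84), (290,440) and (333,455), the handle tops at (497,232) and (448,345), and the strike at (370,300).

```bash
cat > h.py <<'E'
import numpy as np
from bench import telemetry, eyes
from scipy.spatial.transform import Rotation as R
def ray(n,u,v):
    m=eyes.camera_model(n);K=np.array(m["K"]);q=m["orientation"]
    d=np.array([(u-K[0,2])/K[0,0],-(v-K[1,2])/K[1,1],-1])
    return np.array(m["origin"]),R.from_quat([*q[1:],q[0]]).apply(d)
def onz(n,u,v,z):
    o,d=ray(n,u,v);return o+d*(z-o[2])/d[2]
E
python3 - <<'E'
from h import *
np.set_printoptions(precision=4,suppress=True)
P={}
for k,(u,v,z) in dict(Rb=(470,72,.19),Rf=(506,84,.19),Lb=(290,440,.19),Lf=(333,455,.19),hR=(497,232,.188),hL=(448,345,.188),roofBL=(27,345,.192),strike=(370,300,.21),dish=(238,68,.207),tape=(147,253,.211)).items():
    P[k]=onz("side",u/3.5+210,v/3.5+130,z);print(k,P[k])
for k,(u,v,z) in dict(beaker=(376,140,.05),jar=(420,152,.066)).items(): print(k,onz("side",u,v,z))
yv=P['Lb']+P['Lf']-P['Rb']-P['Rf'];print("len",np.linalg.norm(yv)/2,"yaw",np.degrees(np.arctan2(-yv[0],yv[1])))
a=np.arctan2(-yv[0],yv[1]);X=np.array([np.cos(a),np.sin(a)]);Y=np.array([-np.sin(a),np.cos(a)])
mid=(P['Lb']+P['Lf']+P['Rb']+P['Rf'])[:2]/4  # at own x=-105,y=0
O=mid+.105*X;print("O",O)
for k in P: print(k,"own",(P[k][:2]-O)@X,(P[k][:2]-O)@Y)
E
```

```text
Rb [ 0.5722 -0.0913  0.19  ]
Rf [ 0.5452 -0.0916  0.19  ]
Lb [0.5657 0.219  0.19  ]
Lf [0.5374 0.2176 0.19  ]
hR [0.5059 0.0247 0.188 ]
hL [0.5029 0.1171 0.188 ]
roofBL [0.7459 0.2262 0.192 ]
strike [0.5563 0.1186 0.21  ]
dish [ 0.7158 -0.0174  0.207 ]
tape [0.7011 0.1444 0.211 ]
beaker [ 0.5399 -0.2684  0.05  ]
jar [ 0.4108 -0.264   0.066 ]
len 0.3098187596136908 yaw 1.3248600068209486
O [0.6601 0.0659]
Rb own -0.09149396376504375 -0.15510806643704078
Rf own -0.1185060362349564 -0.15471069317665007
Lb own -0.09081151769827547 0.15524345690779398
Lf own -0.11918848230172477 0.15457530270589684
hR own -0.15509811221749573 -0.037542948650340004
hL own -0.15600493275680713 0.0548958931640631
roofBL own 0.08950264578982121 0.1582726029736099
strike own -0.10257100546555953 0.055147124412856026
dish own 0.053772708323064786 -0.08455206143262534
tape own 0.04280689177971724 0.07756452514387206
```

Request:
send_rows(plan=[{"delta_pos": [0, 0, -0.033], "spin": 0.0302, "hand": -0.2}, {"delta_pos": [0, 0, -0.033], "spin": 0.0302, "hand": -0.2}, {"delta_pos": [0, 0, -0.033], "spin": 0.0302, "hand": -0.2}, {"delta_pos": [-0.018, 0.034, 0], "spin": 0, "hand": -0.2}, {"delta_pos": [-0.018, 0.034, 0], "spin": 0, "hand": -0.2}])

```text
clock: 0.57
position: [0.2241, -0.5278, 0.3033]
tool_rot: [0.001, -0.01, 1.0, -0.002]
wrist_force: [1.8, 0.5, -0.5]
width: 0.601
grasp_force: 0.0
```

Request:
send_rows(plan=[{"delta_pos": [-0.018, 0.034, 0], "spin": 0, "hand": -0.2}, {"delta_pos": [-0.018, 0.034, 0], "spin": 0, "hand": -0.2}, {"delta_pos": [-0.018, 0.034, 0], "spin": 0, "hand": -0.2}, {"delta_pos": [-0.018, 0.034, 0], "spin": 0, "hand": -0.2}, {"delta_pos": [-0.018, 0.034, 0], "spin": 0, "hand": -0.2}])

```text
clock: 0.98
position: [0.31, -0.3529, 0.3016]
tool_rot: [-0.0, -0.011, 1.0, 0.0]
wrist_force: [0.3, -0.5, -0.3]
width: 0.599
grasp_force: 0.0
```

Request:
send_rows(plan=[{"delta_pos": [-0.018, 0.034, 0], "spin": 0, "hand": -0.2}, {"delta_pos": [-0.018, 0.034, 0], "spin": 0, "hand": -0.2}, {"delta_pos": [-0.018, 0.034, 0], "spin": 0, "hand": -0.2}, {"delta_pos": [-0.018, 0.034, 0], "spin": 0, "hand": -0.2}, {"delta_pos": [-0.018, 0.034, 0], "spin": 0, "hand": -0.2}])

```text
clock: 1.4
position: [0.396, -0.1808, 0.3019]
tool_rot: [0.0, -0.012, 1.0, 0.0]
wrist_force: [0.4, -0.6, -0.1]
width: 0.6
grasp_force: 0.0
```

Request:
send_rows(plan=[{"delta_pos": [-0.018, 0.034, 0], "spin": 0, "hand": -0.2}, {"delta_pos": [-0.018, 0.034, 0], "spin": 0, "hand": -0.2}, {"delta_pos": [-0.018, 0.034, 0], "spin": 0, "hand": -0.2}, {"delta_pos": [0, 0, 0], "spin": 0, "hand": -0.2}, {"delta_pos": [0, 0, 0], "spin": 0, "hand": -0.2}])

```text
clock: 1.82
position: [0.4478, -0.0778, 0.3013]
tool_rot: [-0.001, -0.013, 1.0, 0.0]
wrist_force: [0.5, 0.2, -0.3]
width: 0.601
grasp_force: 0.0
```

```bash
cat >> h.py <<'E'
O=np.array([.6601,.0659]);A=np.radians(1.32)
X=np.array([np.cos(A),np.sin(A)]);Y=np.array([-X[1],X[0]])
def st():
    s=telemetry.observe();p=np.array(s["position"]);q=s["tool_rot"]
    r=R.from_quat([*q[1:],q[0]]).as_matrix()
    print("t",round(s["clock"],2),"own",np.round([(p[:2]-O)@X*1e3,(p[:2]-O)@Y*1e3,p[2]*1e3],1),
     "yaw rel",round(np.degrees(np.arctan2(-r[0,1],r[1,1])-A),2),"tilt",np.round(r[:2,2],3),"F",np.round(s["wrist_force"],1),"w",round(s["width"],3),"q",np.round(s["joints"],2))
    return s,p,r
E
python3 -c "
from h import *
import cv2
st()
cv2.imwrite('pics/w1.png',eyes.get_image('wrist')[:,:,::-1])"
```

```text
t 1.82 own [-215.5 -138.8  301.3] yaw rel 0.23 tilt [-0.001  0.   ] F [ 0.5  0.2 -0.3] w 0.601 q [ 0.19  0.03 -0.21 -0.   -1.34 -1.73]
```

View pics/w1.png

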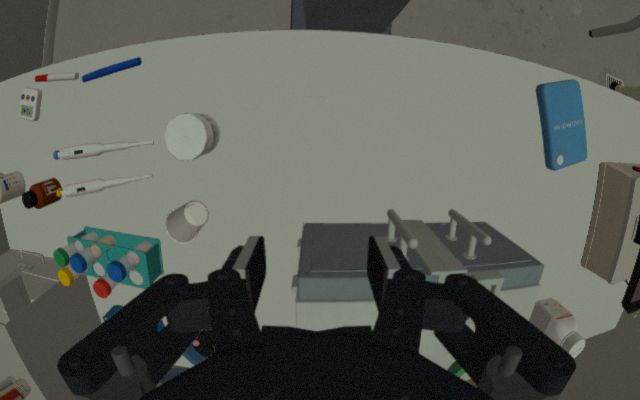

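The wrist view shows the bar tops at about (412,243) and (487,240), with the doors shut behind them. I'll check those rays.

```bash
cat >> h.py <<'E'
def wray(u,v,p,r):
    m=eyes.camera_model("wrist");K=np.array(m["K"]);M=np.array(m["mount"])
    a=np.array([(u-K[0,2])/K[0,0],(v-K[1,2])/K[1,1]]);t=np.hypot(*a);n=a/t
    d=np.array([n[0]*np.sin(t),-n[1]*np.sin(t),-np.cos(t)])
    return p+r@M[:3,3], r@M[:3,:3]@d
def wz(u,v,z,p,r):
    o,d=wray(u,v,p,r);w=o+d*(z-o[2])/d[2];return np.round(1e3*np.array([(w[:2]-O)@X,(w[:2]-O)@Y]),1)
E
python3 -c "
from h import *
s,p,r=st()
for u,v,z in [(412,243,.188),(487,240,.188),(298,276,.19),(299,300,.19),(542,262,.19),(540,285,.19),(204,212,.069)]: print(u,v,wz(u,v,z,p,r))"
```

```text
t 1.87 own [-216.  -139.9  301.4] yaw rel 0.11 tilt [-0.001 -0.   ] F [ 0.5 -0.1 -0.1] w 0.602 q [ 0.18  0.03 -0.21 -0.   -1.34 -1.73]
412 243 [-156.7  -39.8]
487 240 [-156.4   52.1]
298 276 [-121.3 -158.1]
299 300 [ -90.7 -157.8]
542 262 [-121.1  148.7]
540 285 [-85.9 158.2]
204 212 [-151.6 -300. ]
```

Request:
send_rows(plan=[{"delta_pos": [-0.02, 0.0343, 0], "spin": 0, "hand": -0.2}, {"delta_pos": [-0.02, 0.0343, 0], "spin": 0, "hand": -0.2}, {"delta_pos": [-0.02, 0.0343, 0], "spin": 0, "hand": -0.2}, {"delta_pos": [0, 0, 0.035], "spin": 0, "hand": -0.2}, {"delta_pos": [0, 0, 0.035], "spin": 0, "hand": -0.2}])

```text
clock: 2.28
position: [0.5069, 0.0254, 0.2323]
tool_rot: [0.002, -0.012, 1.0, 0.001]
wrist_force: [0.2, -0.2, -1.3]
width: 0.598
grasp_force: 0.0
```

Request:
send_rows(plan=[{"delta_pos": [0, 0, 0.03], "spin": 0, "hand": -0.2}, {"delta_pos": [0, 0, 0.02], "spin": 0, "hand": -0.2}, {"delta_pos": [0, 0, 0.02], "spin": 0, "hand": -0.2}, {"delta_pos": [0, 0, 0], "spin": 0, "hand": -0.2}, {"delta_pos": [0, 0, 0], "spin": 0, "hand": -0.2}])

```text
clock: 2.7
position: [0.5046, 0.0233, 0.1615]
tool_rot: [-0.001, -0.011, 1.0, -0.001]
wrist_force: [0.0, 0.2, 1.3]
width: 0.599
grasp_force: 0.0
```

Request:
send_rows(plan=[{"delta_pos": [0, 0, 0], "spin": 0, "hand": 1}, {"delta_pos": [0, 0, 0], "spin": 0, "hand": 1}, {"delta_pos": [0, 0, 0], "spin": 0, "hand": 1}, {"delta_pos": [0, 0, 0], "spin": 0, "hand": 1}, {"delta_pos": [0, 0, 0], "spin": 0, "hand": 1}], newtons=20)

```text
clock: 3.12
position: [0.5054, 0.0249, 0.1625]
tool_rot: [0.001, -0.012, 1.0, 0.0]
wrist_force: [0.3, -0.6, -0.2]
width: -0.001
grasp_force: 0.0
```

```bash
python3 -c "
from h import *
s,p,r=st();print(s['grasp_force'])
c=np.array([-90,-158.]);h=np.array([-156,-36.])-c
# arc: per-row deltas in tool axes, 6 deg/row
y=0;pos=h.copy()
d=np.radians(6)
# start-of-row axes: tool x=-ownx', y=owny' rotated with door
n=R.from_euler('z',6,degrees=True).as_matrix()[:2,:2]@h-h
print('row delta mm tool x,y',-n[0],n[1],'spin',-6/180)"
```

```text
t 3.12 own [-155.6  -37.5  162.5] yaw rel 0.01 tilt [0.001 0.001] F [ 0.3 -0.6 -0.2] w -0.001 q [ 0.37  0.22 -0.34  0.   -1.01 -1.92]
0.0
row delta mm tool x,y 12.390917612959754 -7.567207340735791 spin -0.03333333333333333
```

The gripper shut on nothing, so I'll look.

```bash
python3 - <<'E'
from h import *
import cv2
a=eyes.get_image('wrist')[:,:,::-1][120:400,200:540]; b=eyes.get_image('side')[:,:,::-1][130:300,230:400]
cv2.imwrite('pics/w2.png',np.hstack([cv2.resize(a,(486,400)),cv2.resize(b,(310,310))[:,:310] if 0 else cv2.copyMakeBorder(cv2.resize(b,(310,310)),0,90,0,0,0)]))
E
```

```text
(no output)
```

View pics/w2.png

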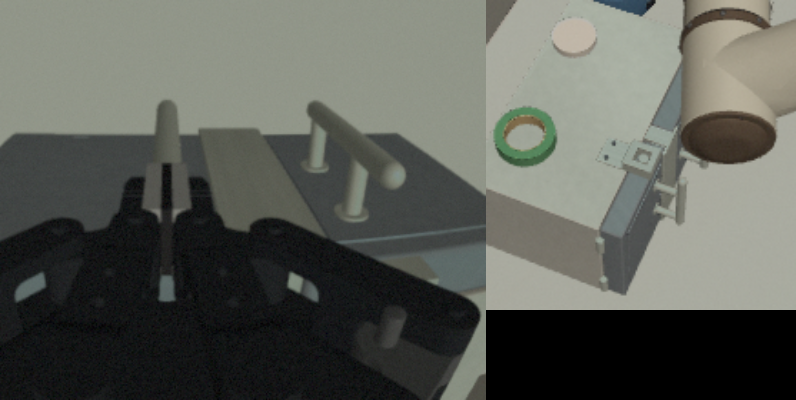

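The bar runs up to the pads at crop (167,165) but the pads look shut above or in front of it. The left bar's top is at (393,175). I'll check the heights with projections.

```bash
python3 - <<'E'
from h import *
s,p,r=st()
m=eyes.camera_model("wrist");K=np.array(m["K"]);M=np.array(m["mount"])
def proj(w):
    c=M[:3,:3].T@(r.T@(np.array(w)-p)-M[:3,3]);c=c*[1,-1,-1];t=np.arctan2(np.hypot(*c[:2]),c[2]);uv=K[:2,2]+K[0,0]*t*c[:2]/np.hypot(*c[:2])
    return np.round((uv-[200,120])*[486/340,400/280])
def W(x,y,z): return np.append(O+(X*x+Y*y)/1e3,z/1e3)
print("tcp",proj(p),"tcp-38",proj(p+[0,0,.038]))
for y in (-36,56):
  for z in (188,150,74): print(y,z,proj(W(-156,y,z)))
u=393*340/486+200;v=175*.7+120
for z in (.15,.17,.188,.2): print(z,wz(u,v,z,p,r))
E
```

```text
t 3.22 own [-155.8  -37.5  162.2] yaw rel 0.01 tilt [0.001 0.   ] F [-0.3  0.3  0.1] w -0.002 q [ 0.37  0.22 -0.34  0.   -1.01 -1.92]
tcp [165. 158.] tcp-38 [165. 199.]
-36 188 [169. 184.]
-36 150 [168. 148.]
-36 74 [167. 104.]
56 188 [399. 177.]
56 150 [362. 145.]
56 74 [313. 104.]
0.15 [-139.5   76.2]
0.17 [-148.6   63.9]
0.188 [-156.8   52.8]
0.2 [-162.3   45.4]
```

Request:
send_rows(plan=[{"delta_pos": [0.005, -0.002, 0], "spin": 0, "hand": 1}, {"delta_pos": [0.005, -0.002, 0], "spin": 0, "hand": 1}, {"delta_pos": [0.005, -0.003, 0], "spin": 0, "hand": 1}, {"delta_pos": [0, 0, 0], "spin": 0, "hand": 1}, {"delta_pos": [0, 0, 0], "spin": 0, "hand": 1}])

```text
clock: 3.63
position: [0.4899, 0.0172, 0.162]
tool_rot: [0.0, -0.012, 1.0, 0.0]
wrist_force: [1.0, 0.3, -0.1]
width: 0.0
grasp_force: 0.0
```

```bash
python3 - <<'E'
from h import *
import cv2
s,p,r=st();print(s['grasp_force'])
a=eyes.get_image('wrist')[:,:,::-1][160:340,230:530]
cv2.imwrite('pics/w3.png',cv2.resize(a,None,fx=2.6,fy=2.6,interpolation=cv2.INTER_CUBIC))
E
```

```text
t 3.63 own [-171.3  -44.8  162. ] yaw rel 0.0 tilt [0. 0.] F [ 1.   0.3 -0.1] w 0.0 q [ 0.37  0.19 -0.38  0.   -1.   -1.91]
0.0
```

View pics/w3.png

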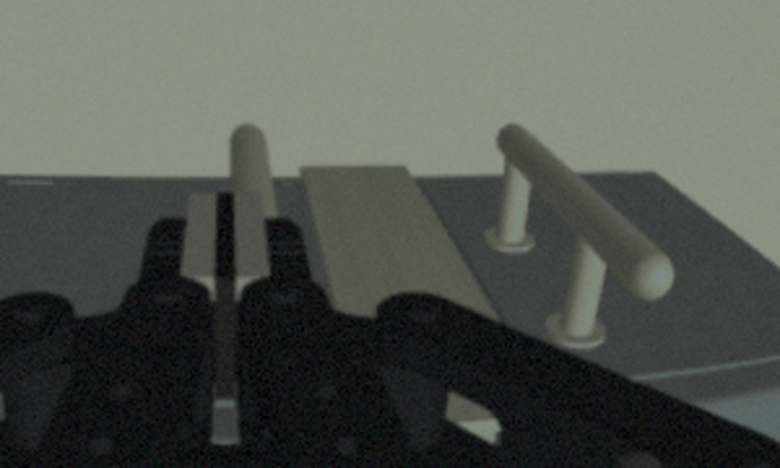

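The wrist view shows the right bar standing clear behind the shut pads: its lower end is at crop (248,130) and the pads are at (226,235). The door didn't move. I'll check from the scene camera.

```bash
python3 - <<'E'
from h import *
import cv2
a=eyes.get_image('scene')[:,:,::-1][130:280,270:470]
cv2.imwrite('pics/s3.png',cv2.resize(a,None,fx=4,fy=4,interpolation=cv2.INTER_CUBIC))
m=eyes.camera_model("scene");K=np.array(m["K"]);q=m["orientation"];Rm=R.from_quat([*q[1:],q[0]]).as_matrix()
def pr(x,y,z):
    c=Rm.T@(np.append(O+(X*x+Y*y)/1e3,z/1e3)-m["origin"]);return np.round((np.array([K[0,2]-K[0,0]*c[0]/c[2],K[1,2]+K[0,0]*c[1]/c[2]])-[270,130])*4)
for n,a in dict(Rtop=(-156,-36,188),Rbot=(-156,-36,74),Ltop=(-156,56,188),Lbot=(-156,56,74),tcp=(-171,-45,162),corner=(-120,158,190)).items(): print(n,pr(*a))
E
```

```text
Rtop [289. 274.]
Rbot [283. 427.]
Ltop [271. 339.]
Lbot [266. 503.]
tcp [312. 306.]
corner [179. 418.]
```

View pics/s3.png

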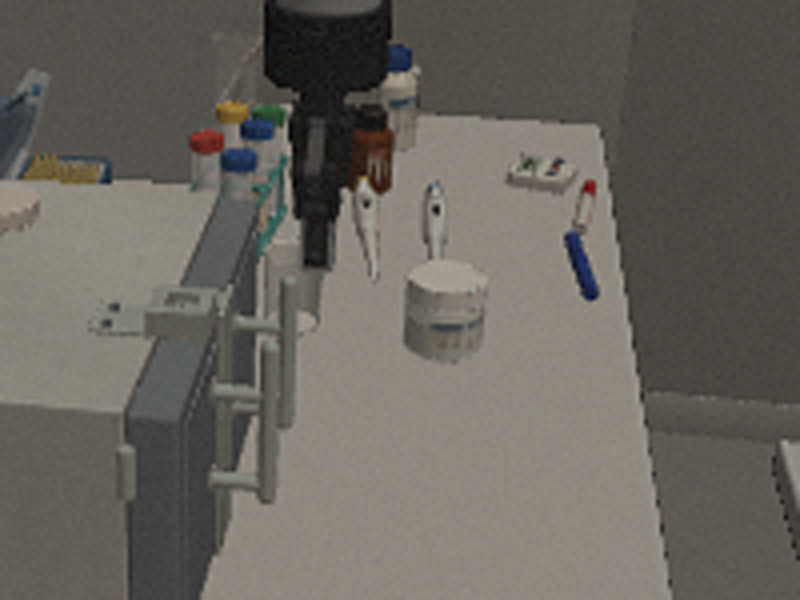

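The fingertip appears at (316,267), but the state predicts (312,306). That puts the real tips about 28 mm higher, level with the bar top. I'll regrasp lower with the fingers astride the bar, where the stand-off isn't in their way.

Request:
send_rows(plan=[{"delta_pos": [0, 0.008, 0], "spin": 0, "hand": -0.2}, {"delta_pos": [0, 0, 0], "spin": 0, "hand": -0.2}, {"delta_pos": [0, 0, 0], "spin": 0, "hand": -0.2}, {"delta_pos": [-0.008, 0, 0], "spin": 0, "hand": -0.2}, {"delta_pos": [-0.008, 0, 0], "spin": 0, "hand": -0.2}])

```text
clock: 4.15
position: [0.5067, 0.026, 0.162]
tool_rot: [0.0, -0.012, 1.0, 0.0]
wrist_force: [-0.1, 0.4, 0.4]
width: 0.601
grasp_force: 0.0
```

Request:
send_rows(plan=[{"delta_pos": [0, 0, 0.006], "spin": 0, "hand": -0.2}, {"delta_pos": [0, 0, 0.006], "spin": 0, "hand": -0.2}, {"delta_pos": [0, 0, 0.006], "spin": 0, "hand": -0.2}, {"delta_pos": [0, 0, 0.005], "spin": 0, "hand": -0.2}, {"delta_pos": [0, 0, 0], "spin": 0, "hand": -0.2}])

```text
clock: 4.57
position: [0.5048, 0.0254, 0.1371]
tool_rot: [-0.002, -0.011, 1.0, -0.0]
wrist_force: [-0.3, -0.4, 0.1]
width: 0.601
grasp_force: 0.0
```

Request:
send_rows(plan=[{"delta_pos": [0, 0, 0], "spin": 0, "hand": 1}, {"delta_pos": [0, 0, 0], "spin": 0, "hand": 1}, {"delta_pos": [0, 0, 0], "spin": 0, "hand": 1}, {"delta_pos": [0, 0, 0], "spin": 0, "hand": 1}, {"delta_pos": [0, 0, 0], "spin": 0, "hand": 1}])

```text
clock: 4.98
position: [0.5062, 0.0251, 0.1393]
tool_rot: [0.0, -0.012, 1.0, -0.001]
wrist_force: [0.0, -4.1, 1.0]
width: 0.126
grasp_force: 20.6
```

Request:
send_rows(plan=[{"delta_pos": [0.0124, -0.0076, 0], "spin": -0.0333, "hand": 1}, {"delta_pos": [0.0124, -0.0076, 0], "spin": -0.0333, "hand": 1}, {"delta_pos": [0.0124, -0.0076, 0], "spin": -0.0333, "hand": 1}, {"delta_pos": [0.0124, -0.0076, 0], "spin": -0.0333, "hand": 1}, {"delta_pos": [0, 0, 0], "spin": 0, "hand": 1}])

```text
clock: 5.4
position: [0.4628, -0.0139, 0.1393]
tool_rot: [0.001, -0.22, 0.975, -0.0]
wrist_force: [2.4, -3.7, -1.2]
width: 0.125
grasp_force: 20.6
```

```bash
python3 -c "
from h import *
st()"
```

```text
t 5.4 own [-199.1  -75.3  139.3] yaw rel 24.12 tilt [ 0.002 -0.   ] F [ 2.4 -3.7 -1.2] w 0.125 q [ 0.32  0.17 -0.47  0.   -0.93 -1.45]
```

Request:
send_rows(plan=[{"delta_pos": [0.0124, -0.0076, 0], "spin": -0.0333, "hand": 1}, {"delta_pos": [0.0124, -0.0076, 0], "spin": -0.0333, "hand": 1}, {"delta_pos": [0.0124, -0.0076, 0], "spin": -0.0333, "hand": 1}, {"delta_pos": [0.0124, -0.0076, 0], "spin": -0.0333, "hand": 1}, {"delta_pos": [0.0124, -0.0076, 0], "spin": -0.0333, "hand": 1}])

```text
clock: 5.82
position: [0.4372, -0.0795, 0.1393]
tool_rot: [0.001, -0.466, 0.885, 0.0]
wrist_force: [0.7, 2.1, -1.1]
width: 0.125
grasp_force: 20.7
```

Request:
send_rows(plan=[{"delta_pos": [0.0124, -0.0076, 0], "spin": -0.0333, "hand": 1}, {"delta_pos": [0.0124, -0.0076, 0], "spin": -0.0333, "hand": 1}, {"delta_pos": [0.0124, -0.0076, 0], "spin": -0.0333, "hand": 1}, {"delta_pos": [0.0124, -0.0076, 0], "spin": -0.0333, "hand": 1}, {"delta_pos": [0, 0, 0], "spin": 0, "hand": 1}])

```text
clock: 6.23
position: [0.4431, -0.1387, 0.1393]
tool_rot: [-0.0, -0.638, 0.77, -0.0]
wrist_force: [-0.9, -1.6, 3.1]
width: 0.125
grasp_force: 21.1
```

Request:
send_rows(plan=[{"delta_pos": [0.0124, -0.0076, 0], "spin": -0.0333, "hand": 1}, {"delta_pos": [0.0124, -0.0076, 0], "spin": -0.0333, "hand": 1}, {"delta_pos": [0.0124, -0.0076, 0], "spin": -0.0333, "hand": 1}, {"delta_pos": [0, 0, 0], "spin": 0, "hand": 1}, {"delta_pos": [0, 0, 0], "spin": 0, "hand": 1}])

```text
clock: 6.65
position: [0.4623, -0.1766, 0.1393]
tool_rot: [0.0, 0.749, -0.662, 0.0]
wrist_force: [-1.6, -3.0, 4.5]
width: 0.125
grasp_force: 21.1
```

```bash
python3 -c "
from h import *
st()"
```

```text
t 6.65 own [-203.3 -237.9  139.3] yaw rel 95.72 tilt [-0.    -0.001] F [-1.6 -3.   4.5] w 0.125 q [-0.04  0.22 -0.4   0.   -0.95  0.16]
```

The right door stands at about 96°. I'll release, rise and spin to the opposite yaw, which I need later for the left handle, then go above the lug.

Request:
send_rows(plan=[{"delta_pos": [0, 0, 0], "spin": 0, "hand": -0.2}, {"delta_pos": [0, 0, 0], "spin": 0, "hand": -0.2}, {"delta_pos": [0, 0, 0], "spin": 0, "hand": -0.2}, {"delta_pos": [0, 0, -0.04], "spin": 0, "hand": -0.2}, {"delta_pos": [0, 0, -0.04], "spin": 0, "hand": -0.2}])

```text
clock: 7.07
position: [0.4606, -0.1752, 0.2175]
tool_rot: [0.002, 0.75, -0.661, -0.003]
wrist_force: [1.2, 0.3, 0.1]
width: 0.6
grasp_force: 0.0
```

Request:
send_rows(plan=[{"delta_pos": [0, 0, -0.04], "spin": -0.039, "hand": 1}, {"delta_pos": [0, 0, 0], "spin": -0.039, "hand": 1}, {"delta_pos": [0, 0, 0], "spin": -0.039, "hand": 1}, {"delta_pos": [0, 0, 0], "spin": -0.039, "hand": 1}, {"delta_pos": [0, 0, 0], "spin": -0.039, "hand": 1}])

```text
clock: 7.48
position: [0.4624, -0.1753, 0.2589]
tool_rot: [-0.001, 0.916, -0.401, 0.0]
wrist_force: [0.6, 0.3, -0.2]
width: -0.003
grasp_force: 0.0
```

Request:
send_rows(plan=[{"delta_pos": [0, 0, 0], "spin": -0.039, "hand": 1}, {"delta_pos": [0, 0, 0], "spin": -0.039, "hand": 1}, {"delta_pos": [0, 0, 0], "spin": -0.039, "hand": 1}, {"delta_pos": [0, 0, 0], "spin": -0.039, "hand": 1}, {"delta_pos": [0, 0, 0], "spin": -0.039, "hand": 1}])

```text
clock: 7.9
position: [0.4624, -0.1753, 0.2586]
tool_rot: [-0.0, 0.994, -0.106, 0.0]
wrist_force: [0.3, -0.0, 0.3]
width: 0.004
grasp_force: 0.0
```

Request:
send_rows(plan=[{"delta_pos": [0, 0, 0], "spin": -0.039, "hand": 1}, {"delta_pos": [0, 0, 0], "spin": -0.039, "hand": 1}, {"delta_pos": [0.013, -0.034, 0], "spin": 0, "hand": 1}, {"delta_pos": [0.013, -0.034, 0], "spin": 0, "hand": 1}, {"delta_pos": [0.013, -0.034, 0], "spin": 0, "hand": 1}])

```text
clock: 8.32
position: [0.4987, -0.0716, 0.2588]
tool_rot: [-0.0, 1.0, 0.012, 0.0]
wrist_force: [1.4, -0.4, -0.5]
width: -0.0
grasp_force: 0.0
```

Request:
send_rows(plan=[{"delta_pos": [0.013, -0.034, 0], "spin": 0, "hand": 1}, {"delta_pos": [0.013, -0.034, 0], "spin": 0, "hand": 1}, {"delta_pos": [0.013, -0.034, 0], "spin": 0, "hand": 1}, {"delta_pos": [0, 0, 0], "spin": 0, "hand": 1}, {"delta_pos": [0, 0, 0], "spin": 0, "hand": 1}])

```text
clock: 8.73
position: [0.5351, 0.0322, 0.2581]
tool_rot: [-0.0, 1.0, 0.014, -0.001]
wrist_force: [0.2, -0.1, -0.1]
width: -0.003
grasp_force: 0.0
```

```bash
python3 - <<'E'
from h import *
import cv2
st()
im=eyes.get_image('side')[:,:,::-1]
s=eyes.get_image('scene')[:,:,::-1]
w=eyes.get_image('wrist')[:,:,::-1]
a=cv2.resize(im[110:300,230:430],(400,380),interpolation=cv2.INTER_CUBIC);b=cv2.resize(s[90:280,220:420],(400,380),interpolation=cv2.INTER_CUBIC)
cv2.imwrite('pics/c4.png',np.hstack([a,b]))
cv2.imwrite('pics/w4.png',w)
m=eyes.camera_model("scene");K=np.array(m["K"]);q=m["orientation"];Rm=R.from_quat([*q[1:],q[0]]).as_matrix()
c=Rm.T@(np.array(telemetry.observe()['position'])-m["origin"]);print((np.array([K[0,2]-K[0,0]*c[0]/c[2],K[1,2]+K[0,0]*c[1]/c[2]])-[220,90])*2+[400,0])
E
```

```text
t 8.73 own [-125.7  -30.8  258.1] yaw rel -179.67 tilt [-0.001  0.   ] F [ 0.2 -0.1 -0.1] w -0.003 q [ 0.36  0.2  -0.12 -0.   -1.26  1.24]
[621.99976582 164.43995666]
```

View pics/c4.png

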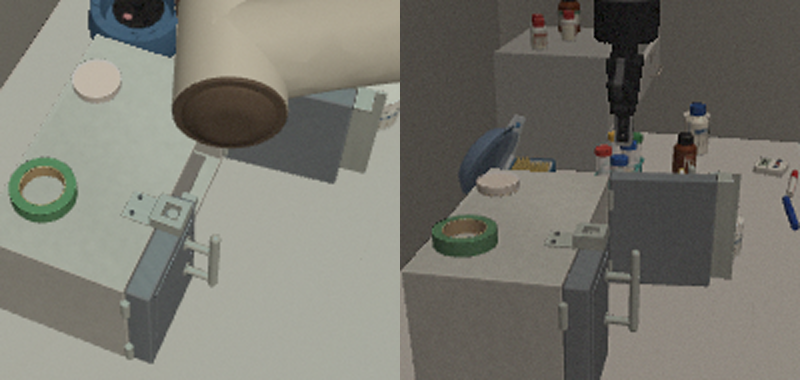

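The right door is open. The scene tip is at (625,147) against the predicted (622,164), which confirms that the real tips are about 26 mm above the reported TCP. I'll move over the lug and feel down for it.

Request:
send_rows(plan=[{"delta_pos": [0.018, -0.034, 0], "spin": 0, "hand": 1}, {"delta_pos": [0, 0, 0.03], "spin": 0, "hand": 1}, {"delta_pos": [0, 0, 0.03], "spin": 0, "hand": 1}, {"delta_pos": [0, 0, 0.015], "spin": 0, "hand": 1}, {"delta_pos": [0, 0, 0], "spin": 0, "hand": 1}])

```text
clock: 9.3
position: [0.5493, 0.0626, 0.1799]
tool_rot: [0.001, 1.0, 0.012, -0.004]
wrist_force: [-0.0, -0.7, -0.2]
width: -0.001
grasp_force: 0.0
```

Request:
send_rows(plan=[{"delta_pos": [0, 0, 0.002], "spin": 0, "hand": 1}, {"delta_pos": [0, 0, 0.002], "spin": 0, "hand": 1}, {"delta_pos": [0, 0, 0], "spin": 0, "hand": 1}])

```text
clock: 9.55
position: [0.553, 0.064, 0.1812]
tool_rot: [-0.0, 1.0, 0.012, 0.001]
wrist_force: [0.5, 1.2, 0.9]
width: -0.005
grasp_force: 0.0
```

Request:
send_rows(plan=[{"delta_pos": [0, 0, 0.002], "spin": 0, "hand": 1}, {"delta_pos": [0, 0, 0.002], "spin": 0, "hand": 1}, {"delta_pos": [0, 0, 0], "spin": 0, "hand": 1}])

```text
clock: 9.8
position: [0.5522, 0.0643, 0.1759]
tool_rot: [-0.0, 1.0, 0.013, 0.0]
wrist_force: [-0.2, -0.6, 0.0]
width: -0.0
grasp_force: 0.0
```

```bash
python3 -c "
from h import *
st()"
```

```text
t 9.8 own [-107.9    0.9  175.9] yaw rel -179.86 tilt [0. 0.] F [-0.2 -0.6  0. ] w -0.0 q [ 0.41  0.29 -0.2  -0.   -1.08  1.19]
```

Request:
send_rows(plan=[{"delta_pos": [0, -0.003, 0.002], "spin": 0, "hand": 1}, {"delta_pos": [0, 0, 0.002], "spin": 0, "hand": 1}, {"delta_pos": [0, 0, 0], "spin": 0, "hand": 1}])

```text
clock: 10.05
position: [0.5518, 0.0675, 0.1713]
tool_rot: [0.0, 1.0, 0.013, -0.0]
wrist_force: [-0.2, 0.4, -0.8]
width: -0.003
grasp_force: 0.0
```

Request:
send_rows(plan=[{"delta_pos": [0, 0, 0.002], "spin": 0, "hand": 1}, {"delta_pos": [0, 0, 0.002], "spin": 0, "hand": 1}, {"delta_pos": [0, 0, 0], "spin": 0, "hand": 1}])

```text
clock: 10.3
position: [0.5518, 0.0673, 0.1673]
tool_rot: [0.0, 1.0, 0.013, -0.0]
wrist_force: [-0.1, 1.0, 0.0]
width: -0.003
grasp_force: 0.0
```

Request:
send_rows(plan=[{"delta_pos": [0, 0, 0.002], "spin": 0, "hand": 1}, {"delta_pos": [0, 0, 0.002], "spin": 0, "hand": 1}, {"delta_pos": [0, 0, 0], "spin": 0, "hand": 1}])

```text
clock: 10.55
position: [0.5518, 0.0672, 0.1633]
tool_rot: [0.0, 1.0, 0.013, -0.0]
wrist_force: [0.3, -0.3, -0.1]
width: 0.004
grasp_force: 0.0
```

Request:
send_rows(plan=[{"delta_pos": [0, 0, 0.002], "spin": 0, "hand": 1}, {"delta_pos": [0, 0, 0.002], "spin": 0, "hand": 1}, {"delta_pos": [0, 0, 0], "spin": 0, "hand": 1}])

```text
clock: 10.8
position: [0.5518, 0.0672, 0.1593]
tool_rot: [0.0, 1.0, 0.013, -0.0]
wrist_force: [0.6, -0.4, -0.2]
width: 0.001
grasp_force: 0.0
```

Request:
send_rows(plan=[{"delta_pos": [0, 0, 0.002], "spin": 0, "hand": 1}, {"delta_pos": [0, 0, 0.002], "spin": 0, "hand": 1}, {"delta_pos": [0, 0, 0], "spin": 0, "hand": 1}])

```text
clock: 11.05
position: [0.5518, 0.0672, 0.1553]
tool_rot: [0.0, 1.0, 0.013, -0.0]
wrist_force: [-0.4, 0.3, 0.1]
width: -0.004
grasp_force: 0.0
```

Request:
send_rows(plan=[{"delta_pos": [0, 0, 0.002], "spin": 0, "hand": 1}, {"delta_pos": [0, 0, 0.002], "spin": 0, "hand": 1}, {"delta_pos": [0, 0, 0], "spin": 0, "hand": 1}])

```text
clock: 11.3
position: [0.5518, 0.0673, 0.1513]
tool_rot: [0.0, 1.0, 0.013, -0.0]
wrist_force: [0.7, -0.7, -0.1]
width: -0.002
grasp_force: 0.0
```

Request:
send_rows(plan=[{"delta_pos": [0, 0, 0.002], "spin": 0, "hand": 1}, {"delta_pos": [0, 0, 0.002], "spin": 0, "hand": 1}, {"delta_pos": [0, 0, 0], "spin": 0, "hand": 1}])

```text
clock: 11.55
position: [0.5518, 0.0673, 0.1473]
tool_rot: [0.0, 1.0, 0.013, -0.0]
wrist_force: [-0.2, 0.7, -0.3]
width: -0.001
grasp_force: 0.0
```

Request:
send_rows(plan=[{"delta_pos": [0, 0, 0.002], "spin": 0, "hand": 1}, {"delta_pos": [0, 0, 0.002], "spin": 0, "hand": 1}, {"delta_pos": [0, 0, 0], "spin": 0, "hand": 1}])

```text
clock: 11.8
position: [0.5518, 0.0672, 0.1433]
tool_rot: [0.0, 1.0, 0.013, -0.0]
wrist_force: [0.3, 0.3, 0.0]
width: -0.006
grasp_force: 0.0
```

Request:
send_rows(plan=[{"delta_pos": [0, 0, 0.002], "spin": 0, "hand": 1}, {"delta_pos": [0, 0, 0.002], "spin": 0, "hand": 1}, {"delta_pos": [0, 0, 0], "spin": 0, "hand": 1}])

```text
clock: 12.05
position: [0.5518, 0.0672, 0.1393]
tool_rot: [0.0, 1.0, 0.013, -0.0]
wrist_force: [0.4, 0.2, 0.0]
width: -0.001
grasp_force: 0.0
```

Request:
send_rows(plan=[{"delta_pos": [0, 0, 0.002], "spin": 0, "hand": 1}, {"delta_pos": [0, 0, 0.002], "spin": 0, "hand": 1}, {"delta_pos": [0, 0, 0], "spin": 0, "hand": 1}])

```text
clock: 12.3
position: [0.5524, 0.0673, 0.136]
tool_rot: [0.0, 1.0, 0.013, 0.0]
wrist_force: [-0.9, 0.4, 2.6]
width: 0.001
grasp_force: 0.8
```

Request:
send_rows(plan=[{"delta_pos": [0, 0, 0.002], "spin": 0, "hand": 1}, {"delta_pos": [0, 0, 0.001], "spin": 0, "hand": 1}, {"delta_pos": [0, 0, 0], "spin": 0, "hand": 1}])

```text
clock: 12.55
position: [0.5524, 0.0673, 0.133]
tool_rot: [-0.0, 1.0, 0.013, 0.0]
wrist_force: [0.3, -0.3, 2.6]
width: 0.001
grasp_force: 1.2
```

Request:
send_rows(plan=[{"delta_pos": [0, 0, 0.002], "spin": 0, "hand": 1}, {"delta_pos": [0, 0, 0.001], "spin": 0, "hand": 1}, {"delta_pos": [0, 0, 0], "spin": 0, "hand": 1}])

```text
clock: 12.8
position: [0.5531, 0.0666, 0.1314]
tool_rot: [0.0, 1.0, 0.013, 0.001]
wrist_force: [-0.9, -3.3, 7.7]
width: 0.001
grasp_force: 1.5
```

Request:
send_rows(plan=[{"delta_pos": [0, 0, 0.002], "spin": 0, "hand": 1}, {"delta_pos": [0, 0, 0.001], "spin": 0, "hand": 1}, {"delta_pos": [0, 0, 0], "spin": 0, "hand": 1}])

```text
clock: 13.05
position: [0.554, 0.0657, 0.13]
tool_rot: [0.001, 1.0, 0.013, 0.002]
wrist_force: [-1.2, -7.2, 12.9]
width: -0.0
grasp_force: 1.5
```

Lateral force has come in at about 7 N, so the gripper body is probably resting on the strike. I'll back off, turn the tool 60°, open it and push the lug with one finger, keeping the body clear of strike, door and roof.

Request:
send_rows(plan=[{"delta_pos": [0, 0, -0.03], "spin": 0, "hand": 1}, {"delta_pos": [0, 0, -0.04], "spin": 0, "hand": 1}, {"delta_pos": [-0.023, 0.011, -0.02], "spin": 0, "hand": -1}, {"delta_pos": [-0.023, 0.011, 0], "spin": 0, "hand": -1}, {"delta_pos": [0, 0, 0], "spin": 0.037, "hand": -1}])

```text
clock: 13.47
position: [0.5038, 0.043, 0.2181]
tool_rot: [-0.001, 0.999, -0.047, 0.0]
wrist_force: [-0.1, 0.0, -1.2]
width: 0.415
grasp_force: 0.0
```

Request:
send_rows(plan=[{"delta_pos": [0, 0, 0], "spin": 0.037, "hand": -1}, {"delta_pos": [0, 0, 0], "spin": 0.037, "hand": -1}, {"delta_pos": [0, 0, 0], "spin": 0.037, "hand": -1}, {"delta_pos": [0, 0, 0], "spin": 0.037, "hand": -1}, {"delta_pos": [0, 0, 0], "spin": 0.037, "hand": -1}])

```text
clock: 13.88
position: [0.5063, 0.0441, 0.2161]
tool_rot: [0.0, 0.943, -0.332, -0.001]
wrist_force: [-0.3, 0.1, 0.8]
width: 0.999
grasp_force: 0.0
```

Request:
send_rows(plan=[{"delta_pos": [0, 0, 0], "spin": 0.037, "hand": -1}, {"delta_pos": [0, 0, 0], "spin": 0.037, "hand": -1}, {"delta_pos": [0, 0, 0], "spin": 0.037, "hand": -1}, {"delta_pos": [0, 0, 0], "spin": 0, "hand": -1}, {"delta_pos": [0, 0, 0], "spin": 0, "hand": -1}])

```text
clock: 14.3
position: [0.5065, 0.0441, 0.2163]
tool_rot: [0.0, 0.873, -0.487, -0.0]
wrist_force: [0.3, -0.3, -0.1]
width: 1.002
grasp_force: 0.0
```

```bash
python3 - <<'E'
from h import *
import cv2
s,p,r=st()
w=eyes.get_image('wrist')[:,:,::-1]
cv2.imwrite('pics/w5.png',w[60:400])
m=eyes.camera_model("wrist");K=np.array(m["K"]);M=np.array(m["mount"])
def proj(x,y,z):
    ww=np.append(O+(X*x+Y*y)/1e3,z/1e3)
    c=M[:3,:3].T@(r.T@(ww-p)-M[:3,3]);c=c*[1,-1,-1];t=np.arctan2(np.hypot(*c[:2]),c[2]);uv=K[:2,2]+K[0,0]*t*c[:2]/np.hypot(*c[:2])
    return np.round(uv-[0,60])
print("lug outer, top range",[proj(-105,2,z) for z in (184,165,150,141)],"edge top",proj(-105,22,190),"strike",proj(-121,38,210))
E
```

```text
t 14.3 own [-154.1  -18.2  216.3] yaw rel 120.37 tilt [-0.001 -0.   ] F [ 0.3 -0.3 -0.1] w 1.002 q [ 0.41  0.18 -0.25 -0.   -1.15  0.15]
lug outer, top range [array([241., 142.]), array([247., 135.]), array([251., 130.]), array([253., 128.])] edge top [227. 168.] strike [231. 209.]
```

View pics/w5.png

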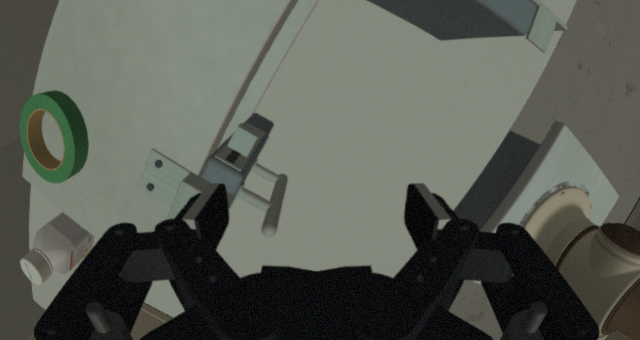

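The wrist view shows the lug area at (240,145), the left door edge at (227,168), and the pushing finger's tip at (222,186). I'll check where that tip really is.

```bash
python3 - <<'E'
from h import *
m=eyes.camera_model("wrist");K=np.array(m["K"]);M=np.array(m["mount"])
for z in (0,-13,-26,-39):
  o=[]
  for x in (11,-11):
   for y in (-42.5,-57,42.5):
    c=M[:3,:3].T@(np.array([x,y,z])/1e3-M[:3,3])*[1,-1,-1];t=np.arctan2(np.hypot(*c[:2]),c[2]);uv=K[:2,2]+K[0,0]*t*c[:2]/np.hypot(*c[:2]);o.append((np.round(uv-[0,60])).astype(int).tolist())
  print(z,o)
E
```

```text
0 [[245, 151], [221, 151], [388, 151], [247, 185], [225, 184], [385, 185]]
-13 [[239, 158], [215, 158], [393, 158], [243, 194], [219, 193], [390, 194]]
-26 [[234, 166], [207, 166], [399, 166], [237, 204], [212, 203], [395, 204]]
-39 [[227, 176], [199, 175], [406, 176], [232, 216], [205, 215], [401, 216]]
```

Request:
send_rows(plan=[{"delta_pos": [0.002, -0.001, 0], "spin": 0, "hand": -1}, {"delta_pos": [0, 0, 0.025], "spin": 0, "hand": -1}, {"delta_pos": [0, 0, 0.025], "spin": 0, "hand": -1}, {"delta_pos": [0, 0, 0.015], "spin": 0, "hand": -1}, {"delta_pos": [0, 0, 0], "spin": 0, "hand": -1}])

```text
clock: 14.77
position: [0.5061, 0.0422, 0.1483]
tool_rot: [0.003, 0.873, -0.488, -0.003]
wrist_force: [-0.7, 0.1, -0.3]
width: 0.997
grasp_force: 0.0
```

Request:
send_rows(plan=[{"delta_pos": [0, 0, 0.003], "spin": 0, "hand": -1}, {"delta_pos": [0, 0, 0.003], "spin": 0, "hand": -1}, {"delta_pos": [0, 0, 0], "spin": 0, "hand": -1}])

```text
clock: 15.02
position: [0.5092, 0.0431, 0.1464]
tool_rot: [-0.001, 0.873, -0.488, 0.0]
wrist_force: [-0.6, -0.9, 0.7]
width: 0.999
grasp_force: 0.0
```

Request:
send_rows(plan=[{"delta_pos": [0, 0, 0.003], "spin": 0, "hand": -1}, {"delta_pos": [0, 0, 0.003], "spin": 0, "hand": -1}, {"delta_pos": [0, 0, 0], "spin": 0, "hand": -1}])

```text
clock: 15.27
position: [0.5084, 0.0429, 0.1396]
tool_rot: [0.0, 0.873, -0.488, -0.0]
wrist_force: [0.0, 0.1, -0.9]
width: 0.999
grasp_force: 0.0
```

Request:
send_rows(plan=[{"delta_pos": [0, 0, 0.002], "spin": 0, "hand": -1}, {"delta_pos": [0, 0, 0.002], "spin": 0, "hand": -1}, {"delta_pos": [0, 0, 0], "spin": 0, "hand": -1}])

```text
clock: 15.52
position: [0.5084, 0.0429, 0.1354]
tool_rot: [0.0, 0.873, -0.488, -0.0]
wrist_force: [0.3, 0.6, 0.2]
width: 1.002
grasp_force: 0.0
```

```bash
python3 -c "
from h import *
st()"
```

```text
t 15.52 own [-152.2  -19.5  135.4] yaw rel 120.2 tilt [-0.001 -0.   ] F [0.3 0.6 0.2] w 1.002 q [ 0.4   0.25 -0.37 -0.   -0.95  0.15]
```

Request:
send_rows(plan=[{"delta_pos": [0, 0, 0.002], "spin": 0, "hand": -1}, {"delta_pos": [0, 0, 0.002], "spin": 0, "hand": -1}, {"delta_pos": [0, 0, 0], "spin": 0, "hand": -1}])

```text
clock: 15.77
position: [0.5083, 0.0429, 0.1313]
tool_rot: [0.0, 0.873, -0.488, -0.0]
wrist_force: [0.4, -0.1, 0.8]
width: 0.994
grasp_force: 0.0
```

Request:
send_rows(plan=[{"delta_pos": [0, 0, 0.002], "spin": 0, "hand": -1}, {"delta_pos": [0, 0, 0.001], "spin": 0, "hand": -1}, {"delta_pos": [0, 0, 0], "spin": 0, "hand": -1}])

```text
clock: 16.02
position: [0.5084, 0.0429, 0.1285]
tool_rot: [0.0, 0.873, -0.488, -0.0]
wrist_force: [0.4, 0.4, -0.2]
width: 1.003
grasp_force: 0.0
```

Request:
send_rows(plan=[{"delta_pos": [0, 0, 0.002], "spin": 0, "hand": -1}, {"delta_pos": [0, 0, 0.001], "spin": 0, "hand": -1}, {"delta_pos": [0, 0, 0], "spin": 0, "hand": -1}])

```text
clock: 16.27
position: [0.5084, 0.0429, 0.1255]
tool_rot: [0.0, 0.873, -0.488, -0.0]
wrist_force: [0.2, 0.1, -0.3]
width: 0.998
grasp_force: 0.0
```

Request:
send_rows(plan=[{"delta_pos": [0, 0, 0.002], "spin": 0, "hand": -1}, {"delta_pos": [0, 0, 0.001], "spin": 0, "hand": -1}, {"delta_pos": [0, 0, 0], "spin": 0, "hand": -1}])

```text
clock: 16.52
position: [0.5084, 0.0429, 0.1225]
tool_rot: [0.0, 0.873, -0.488, -0.0]
wrist_force: [0.5, 0.2, 0.1]
width: 1.003
grasp_force: 0.0
```

Request:
send_rows(plan=[{"delta_pos": [0, 0, 0.002], "spin": 0, "hand": -1}, {"delta_pos": [0, 0, 0.001], "spin": 0, "hand": -1}, {"delta_pos": [0, 0, 0], "spin": 0, "hand": -1}])

```text
clock: 16.77
position: [0.5084, 0.0429, 0.1195]
tool_rot: [0.0, 0.873, -0.488, -0.0]
wrist_force: [-0.1, -1.2, 0.5]
width: 1.004
grasp_force: 0.0
```

Request:
send_rows(plan=[{"delta_pos": [0, 0, 0.002], "spin": 0, "hand": -1}, {"delta_pos": [0, 0, 0.001], "spin": 0, "hand": -1}, {"delta_pos": [0, 0, 0], "spin": 0, "hand": -1}])

```text
clock: 17.02
position: [0.5087, 0.043, 0.1169]
tool_rot: [-0.0, 0.873, -0.488, 0.0]
wrist_force: [-1.1, -0.8, 0.9]
width: 0.995
grasp_force: 0.4
```

Request:
send_rows(plan=[{"delta_pos": [0, 0, 0.002], "spin": 0, "hand": -1}, {"delta_pos": [0, 0, 0.001], "spin": 0, "hand": -1}, {"delta_pos": [0, 0, 0], "spin": 0, "hand": -1}])

```text
clock: 17.27
position: [0.5088, 0.043, 0.1139]
tool_rot: [-0.0, 0.873, -0.488, 0.0]
wrist_force: [-1.0, 0.4, 1.8]
width: 1.001
grasp_force: 1.2
```

Request:
send_rows(plan=[{"delta_pos": [0, 0, 0.001], "spin": 0, "hand": -1}, {"delta_pos": [0, 0, 0.001], "spin": 0, "hand": -1}, {"delta_pos": [0, 0, 0], "spin": 0, "hand": -1}])

```text
clock: 17.52
position: [0.5088, 0.043, 0.1118]
tool_rot: [-0.0, 0.873, -0.488, 0.0]
wrist_force: [-0.5, 0.2, 2.4]
width: 1.001
grasp_force: 1.3
```

Request:
send_rows(plan=[{"delta_pos": [0, 0, 0.001], "spin": 0, "hand": -1}, {"delta_pos": [0, 0, 0.001], "spin": 0, "hand": -1}, {"delta_pos": [0, 0, 0], "spin": 0, "hand": -1}])

```text
clock: 17.77
position: [0.5087, 0.043, 0.1097]
tool_rot: [-0.0, 0.873, -0.488, 0.0]
wrist_force: [-0.9, 0.9, 2.5]
width: 1.002
grasp_force: 1.2
```

Contact is steady at the drag force, so I'll continue in small steps.

Request:
send_rows(plan=[{"delta_pos": [0, 0, 0.001], "spin": 0, "hand": -1}, {"delta_pos": [0, 0, 0.001], "spin": 0, "hand": -1}, {"delta_pos": [0, 0, 0], "spin": 0, "hand": -1}])

```text
clock: 18.02
position: [0.5091, 0.043, 0.1089]
tool_rot: [-0.0, 0.873, -0.488, 0.001]
wrist_force: [-3.5, 0.1, 8.6]
width: 1.0
grasp_force: 4.4
```

Request:
send_rows(plan=[{"delta_pos": [0, 0, 0.001], "spin": 0, "hand": -1}, {"delta_pos": [0, 0, 0.001], "spin": 0, "hand": -1}, {"delta_pos": [0, 0, 0], "spin": 0, "hand": -1}])

```text
clock: 18.27
position: [0.5095, 0.043, 0.1082]
tool_rot: [-0.001, 0.873, -0.488, 0.001]
wrist_force: [-5.4, -0.5, 15.0]
width: 1.001
grasp_force: 7.7
```

Request:
send_rows(plan=[{"delta_pos": [0, 0, 0.001], "spin": 0, "hand": -1}, {"delta_pos": [0, 0, 0], "spin": 0, "hand": -1}, {"delta_pos": [0, 0, 0], "spin": 0, "hand": -1}])

```text
clock: 18.52
position: [0.5097, 0.0431, 0.1079]
tool_rot: [-0.001, 0.873, -0.488, 0.002]
wrist_force: [-6.8, -0.1, 18.2]
width: 1.0
grasp_force: 9.2
```

Request:
send_rows(plan=[{"delta_pos": [0, 0, -0.02], "spin": 0, "hand": -1}, {"delta_pos": [0, 0, -0.04], "spin": 0, "hand": -1}, {"delta_pos": [0, 0, -0.04], "spin": 0, "hand": -1}, {"delta_pos": [0, 0, -0.04], "spin": 0, "hand": -1}, {"delta_pos": [0, 0, 0], "spin": 0, "hand": -0.2}])

```text
clock: 18.93
position: [0.513, 0.0436, 0.2532]
tool_rot: [-0.005, 0.873, -0.488, 0.006]
wrist_force: [1.5, 0.2, 0.1]
width: 0.885
grasp_force: 0.0
```

```bash
python3 - <<'E'
from h import *
st()
h=np.array([-156,56.])-[-90,158]
n=R.from_euler('z',-6,degrees=True).as_matrix()[:2,:2]@h-h
print('left door rows at yaw180: tool x,y',n[0],-n[1])
E
```

```text
t 18.93 own [-147.5  -18.9  253.2] yaw rel 120.28 tilt [0.016 0.003] F [1.5 0.2 0.1] w 0.885 q [ 0.4   0.15 -0.19  0.   -1.22  0.15]
left door rows at yaw180: tool x,y -10.300348347606686 -7.457645248101258
```

The lug stopped firmly at about 18 N. Next is the left handle.

Request:
send_rows(plan=[{"delta_pos": [0, 0, 0], "spin": -0.037, "hand": -0.2}, {"delta_pos": [0, 0, 0], "spin": -0.037, "hand": -0.2}, {"delta_pos": [0, 0, 0], "spin": -0.037, "hand": -0.2}, {"delta_pos": [0, 0, 0], "spin": -0.037, "hand": -0.2}, {"delta_pos": [0, 0, 0], "spin": -0.037, "hand": -0.2}])

```text
clock: 19.35
position: [0.5082, 0.0429, 0.2437]
tool_rot: [0.0, 0.977, -0.215, -0.001]
wrist_force: [0.5, 0.8, -0.0]
width: 0.597
grasp_force: 0.0
```

Request:
send_rows(plan=[{"delta_pos": [0, 0, 0], "spin": -0.037, "hand": -0.2}, {"delta_pos": [0, 0, 0], "spin": -0.037, "hand": -0.2}, {"delta_pos": [0, 0, 0], "spin": -0.037, "hand": -0.2}, {"delta_pos": [0, 0, 0], "spin": -0.037, "hand": -0.2}, {"delta_pos": [0, 0, 0], "spin": 0, "hand": -0.2}])

```text
clock: 19.77
position: [0.5082, 0.0429, 0.2438]
tool_rot: [0.0, 1.0, 0.014, -0.001]
wrist_force: [-0.6, 0.2, -0.9]
width: 0.603
grasp_force: 0.0
```

Request:
send_rows(plan=[{"delta_pos": [-0.003, -0.037, 0], "spin": 0, "hand": -0.2}, {"delta_pos": [-0.003, -0.037, 0], "spin": 0, "hand": -0.2}, {"delta_pos": [0, 0, 0], "spin": 0, "hand": -0.2}, {"delta_pos": [0, 0, 0], "spin": 0, "hand": -0.2}])

```text
clock: 20.1
position: [0.5003, 0.1181, 0.244]
tool_rot: [0.0, 1.0, 0.013, -0.001]
wrist_force: [-0.9, -0.6, 0.2]
width: 0.605
grasp_force: 0.0
```

```bash
python3 -c "
from h import *
st()"
```

```text
t 20.1 own [-158.6   55.9  244. ] yaw rel -179.85 tilt [-0.001 -0.   ] F [-0.9 -0.6  0.2] w 0.605 q [ 0.55  0.17 -0.19 -0.   -1.22  1.05]
```

Well centred. I'll descend about 100 mm and grip.

Request:
send_rows(plan=[{"delta_pos": [0, 0, 0.03], "spin": 0, "hand": -0.2}, {"delta_pos": [0, 0, 0.03], "spin": 0, "hand": -0.2}, {"delta_pos": [0, 0, 0.02], "spin": 0, "hand": -0.2}, {"delta_pos": [0, 0, 0.01], "spin": 0, "hand": -0.2}, {"delta_pos": [0, 0, 0.009], "spin": 0, "hand": -0.2}])

```text
clock: 20.52
position: [0.5005, 0.1158, 0.1447]
tool_rot: [0.001, 1.0, 0.012, -0.001]
wrist_force: [-0.5, -0.6, 1.2]
width: 0.598
grasp_force: 0.0
```

Request:
send_rows(plan=[{"delta_pos": [0, 0, 0], "spin": 0, "hand": 1}, {"delta_pos": [0, 0, 0], "spin": 0, "hand": 1}, {"delta_pos": [0, 0, 0], "spin": 0, "hand": 1}, {"delta_pos": [0, 0, 0], "spin": 0, "hand": 1}, {"delta_pos": [0, 0, 0], "spin": 0, "hand": 1}], newtons=25)

```text
clock: 20.93
position: [0.5017, 0.117, 0.1472]
tool_rot: [-0.0, 1.0, 0.013, 0.001]
wrist_force: [-0.8, 0.1, 3.1]
width: 0.117
grasp_force: 24.5
```

Request:
send_rows(plan=[{"delta_pos": [-0.0052, -0.0038, 0], "spin": 0.0167, "hand": 1}, {"delta_pos": [-0.0103, -0.0075, 0], "spin": 0.0333, "hand": 1}, {"delta_pos": [0, 0, 0], "spin": 0, "hand": 1}])

```text
clock: 21.18
position: [0.4857, 0.1294, 0.1472]
tool_rot: [-0.001, 0.998, -0.066, 0.002]
wrist_force: [-0.3, 2.1, 3.2]
width: 0.115
grasp_force: 24.7
```

```bash
python3 -c "
from h import *
st()"
```

```text
t 21.18 own [-172.9   67.5  147.2] yaw rel 171.11 tilt [0.003 0.002] F [-0.3  2.1  3.2] w 0.115 q [ 0.58  0.23 -0.37 -0.   -0.97  0.85]
```

The left door is moving freely. I'll continue the arc to about 93°.

Request:
send_rows(plan=[{"delta_pos": [-0.0103, -0.0075, 0], "spin": 0.0333, "hand": 1}, {"delta_pos": [-0.0103, -0.0075, 0], "spin": 0.0333, "hand": 1}, {"delta_pos": [-0.0103, -0.0075, 0], "spin": 0.0333, "hand": 1}, {"delta_pos": [-0.0103, -0.0075, 0], "spin": 0.0333, "hand": 1}, {"delta_pos": [-0.0103, -0.0075, 0], "spin": 0.0333, "hand": 1}])

```text
clock: 21.6
position: [0.4519, 0.1816, 0.1473]
tool_rot: [-0.002, 0.947, -0.322, 0.002]
wrist_force: [6.3, -0.2, -1.1]
width: 0.117
grasp_force: 24.4
```

Request:
send_rows(plan=[{"delta_pos": [-0.0103, -0.0075, 0], "spin": 0.0333, "hand": 1}, {"delta_pos": [-0.0103, -0.0075, 0], "spin": 0.0333, "hand": 1}, {"delta_pos": [-0.0103, -0.0075, 0], "spin": 0.0333, "hand": 1}, {"delta_pos": [-0.0103, -0.0075, 0], "spin": 0.0333, "hand": 1}, {"delta_pos": [-0.0103, -0.0075, 0], "spin": 0.0333, "hand": 1}])

```text
clock: 22.02
position: [0.4478, 0.244, 0.1472]
tool_rot: [-0.002, 0.831, -0.556, 0.002]
wrist_force: [10.3, -3.8, -1.3]
width: 0.117
grasp_force: 24.6
```

Request:
send_rows(plan=[{"delta_pos": [-0.0103, -0.0075, 0], "spin": 0.0333, "hand": 1}, {"delta_pos": [-0.0103, -0.0075, 0], "spin": 0.0333, "hand": 1}, {"delta_pos": [-0.0103, -0.0075, 0], "spin": 0.0333, "hand": 1}, {"delta_pos": [-0.0103, -0.0075, 0], "spin": 0.0333, "hand": 1}, {"delta_pos": [0, 0, 0], "spin": 0, "hand": 1}])

```text
clock: 22.43
position: [0.4679, 0.2912, 0.1472]
tool_rot: [0.002, -0.699, 0.716, -0.002]
wrist_force: [7.0, -2.1, 2.3]
width: 0.118
grasp_force: 24.9
```

```bash
python3 -c "
from h import *
st()"
```

```text
t 22.43 own [-187.   229.6  147.2] yaw rel 87.3 tilt [0.006 0.001] F [ 7.  -2.1  2.3] w 0.118 q [ 0.85  0.3  -0.26  0.   -1.   -0.88]
```

Request:
send_rows(plan=[{"delta_pos": [0, 0, 0], "spin": 0, "hand": -0.2}, {"delta_pos": [0, 0, 0], "spin": 0, "hand": -0.2}, {"delta_pos": [0, 0, 0], "spin": 0, "hand": -0.2}, {"delta_pos": [0, 0, 0], "spin": 0, "hand": -0.2}, {"delta_pos": [0, 0, -0.03], "spin": 0, "hand": -0.2}])

```text
clock: 22.85
position: [0.4605, 0.287, 0.1703]
tool_rot: [-0.007, -0.698, 0.716, 0.001]
wrist_force: [0.4, 0.4, -1.6]
width: 0.603
grasp_force: 0.0
```

Request:
send_rows(plan=[{"delta_pos": [0, 0, -0.04], "spin": 0, "hand": -0.2}, {"delta_pos": [0, 0, -0.04], "spin": 0, "hand": -0.2}, {"delta_pos": [0, 0, -0.04], "spin": 0, "hand": -0.2}, {"delta_pos": [0, 0, 0], "spin": 0, "hand": -0.2}, {"delta_pos": [0, 0, 0], "spin": 0, "hand": -0.2}])

```text
clock: 23.27
position: [0.4647, 0.2906, 0.2988]
tool_rot: [0.003, -0.698, 0.716, 0.0]
wrist_force: [-0.6, 0.0, -0.3]
width: 0.601
grasp_force: 0.0
```

```bash
python3 - <<'E'
from h import *
import cv2
st()
im=eyes.get_image('side')[:,:,::-1]; s=eyes.get_image('scene')[:,:,::-1]
a=cv2.resize(im[90:300,230:430],(400,420));b=cv2.resize(s[90:300,220:420],(400,420))
cv2.imwrite('pics/c6.png',np.hstack([a,b]))
E
```

```text
t 23.27 own [-190.2  229.1  298.8] yaw rel 87.29 tilt [0.004 0.005] F [-0.6  0.  -0.3] w 0.601 q [ 0.85  0.2  -0.02 -0.   -1.35 -0.88]
```

View pics/c6.png

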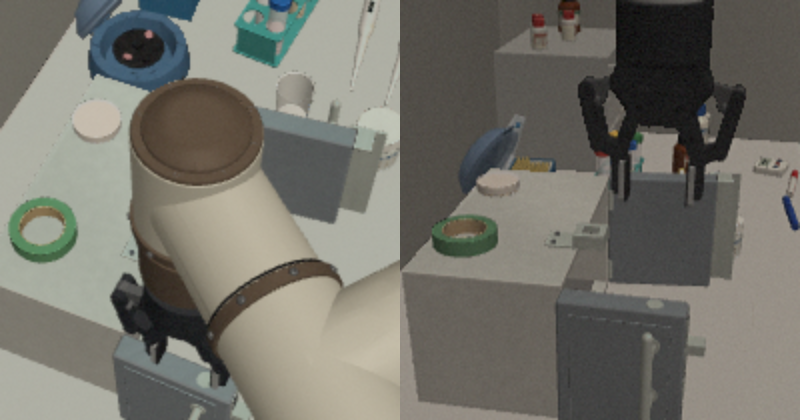

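The picture shows both doors standing square to the front: the right door at (665,230), the left at (625,350) with its bolt drawn at (655,302). The dish, tape, beaker and jar are in place and the gripper is clear.

```bash
python3 -c "
from bench import robot
print(robot.job_done())"
```

```text
the job is handed in; nothing more can be done
None
```

Both doors stand open, the right at about 96° and the left at about 93°; the bolt was drawn first at about 18 N, well under the 40 N limit. The items visible around the cupboard hadn't shifted in the last picture, but I didn't check the box and bottle inside. I handed the job in at about 23 s; no verdict was shown.

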